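# Set up a vial rotator: dock the rack, flip the prop leg over centre, hold the head upright

## Task

Get the vial rotator ready for loading: first slide the rack with its vials along the worktop, without lifting it, until it stands square against the low steel fence beside the rotator. Next swing the wire prop leg on the back of the tilted head up and over its centre until the spring snaps it onto its far stop; only then raise the head by its carrying handle until it is upright and the foot bar of the leg sits in the notch on the base. The head is nose-heavy and nothing locks it, so finish while still holding it there (do not let go: a colleague tightens the hinge knobs), with the vials still standing in the rack and the beaker, timer and label roll left alone.

Things in the scene. Friction and masses are not known exactly. Their poses are not given: they have to be found in the camera images.
- rotator: base of the vial rotator: white plate 260 x 150 mm, 18 mm high, fixed, with two hinge ears with black clamp knobs. Origin on the worktop below the head's hinge; x to the rear (away from disc and robot), y left, z up; the plate spans x -120 to +140, y -75 to +75 mm. The head leans forward (-x) at the start. Keep clear of the 0.38 m high black computer tower to its left and the bottles behind
- hinge (a point): the head's hinge axis, 60 mm over the worktop, along the base's y
- head (a joint): the white box-shaped drive head (65 mm deep, 76 wide, 165 high, 0.85 kg) with an aluminium disc of 150 mm on its front: 0 = leaning 50 degrees forward on its rest (start), 0.873 = upright, more = past upright to the rear (possible only with the leg folded). Turns freely about the hinge, nose-heavy: from upright it tips forward by itself, about 1 N at the handle holds it
- handle (a point): middle of the head's carrying handle, a black round bar of 12 mm diameter along the base's y, 52 mm of it free between its two posts (68 mm apart), 205 mm from the hinge along the head, 49 mm clear above the head's top (43 mm under the bar); moves on a circle of 205 mm round the hinge: at start about 157 mm in front of the hinge and 192 mm over the worktop, upright straight above the hinge at 265 mm
- leg (a joint): the prop leg, a U of 7 mm steel rod hinged on both sides of the head: 0 = folded (start), where it points past the handle end of the head; grows as it swings up and over the back, away from the robot; 2.374 = down on its far stop. A tension spring on the right side pulls it back to folded below about 0.95 and on to the far stop above about 1.25 (dead centre near 1.1); swinging it takes about 2 to 3 N at the foot bar
- foot_bar (a point): middle of the leg's foot bar, a round black rubber sleeve of 10 mm diameter along the base's y joining the two rods, 80 mm long (at least 60 mm free for a grip); 145 mm from the leg's pivot; at the start it is the highest bar of the rotator, about 75 mm above the handle
- leg_pivot (a point): pivot of the leg on the head, midway between its two rods; axis along the base's y. With the head on its rest the foot bar moves on a circle of 145 mm round it, upwards, to the rear and down
- notch (a point): where the centre of the foot bar lies when it sits in the notch: a grey block across the tail of the base plate with a slot open at the top. The leg on its far stop drops its foot bar in from above as the head comes upright
- rack_mid (a point): middle of the blue vial rack, half-way up: 56 mm (its x) by 150 mm (its y) by 40 mm high, about 0.25 kg with vials, open bars; its long front side has a bar at 29 to 34 mm height and a floor plate 6 mm thick. Loose on the worktop, to the right of the rotator, long side roughly along the fence
- rack_place (a point): where the middle of the rack has to be: the rack's long rear side then lies against the fence, a steel strip 172 mm long, 28 mm high and 3 mm thick that stands out to the right of the base along the base's y. The fence face is 28 mm behind this point in the base frame's x, and the rack's y must lie along the base's y
- vial_0_mid (a point): middle of a screw-cap vial, 15 mm diameter, 50 mm high, loose in the rack and standing 16 mm out above its bars; its z is upright
- vial_1_mid (a point): as vial_0
- vial_2_mid (a point): as vial_0
- beaker: plastic beaker, 70 mm diameter, 85 mm high, standing left of the rotator; leave alone. Origin under its centre
- timer: white square timer, 62 x 62 x 21 mm, lying on the worktop; leave alone. Origin under its centre
- label_roll: roll of labels, 52 mm diameter, 22 mm high, lying on the worktop; leave alone. Origin under its centre

How it is judged:
By the outcome, as a careful person would: the job done as asked, in the order asked, and still so for the second after the job is handed in, while the arm keeps its last pose, push and grip.
It also fails if it takes over 67 s, if anything falls off the work surface, if the arm or the gripper's body presses on something with over 40 N, if the wrist force passes 120 N, or if a joint passes its speed limit or range.

## Robot

A 7-joint arm with a two-finger parallel gripper is mounted at the origin on a cart in front of the work surface, level with it; the furniture and walls round the work are solid. World frame = base frame: x ahead of the robot, y to its left, z up, the work surface at z = 0. Lengths are in m, angles in rad, forces in N, time in s.
With the tool pointing down it reaches from about 0.4 to 0.85 m from the base axis. Payload 10.4 kg.
Tool frame: the origin (TCP) lies midway between the tips of the shut fingers; the grasp point (between the pads) lies 19 mm behind it; z points along the fingers, y is the line along which they close (so a half turn about z gives the same grasp; the last joint's range is limited). The gripper opens to 85 mm and grips with 20 to 120 N. Pads are 22 mm wide; open, the fingers measure 114 mm over their backs; the gripper's body (76 mm by 85 mm) begins 54 mm behind the grasp point. The pads swing forward as they close: fully open they stand 13 mm farther back than shut.
Start: joints at [-1.327, 0.332, -0.065, 1.46, 0.022, 1.35, -0.088], TCP at [0.165, 0.603, 0.231] pointing down, gripper open.
Joint ranges: [-2.6, 2.6], [-0.5, 2.12], [-1.47, 1.34], [0.16, 2.42], [-1.27, 4.41], [0.06, 2.06], [-2.6, 2.6]. Speed limits (rad/s): [2.22, 2.22, 2.79, 2.79, 3.14, 3.14, 3.14].

## Interface

Orientations are given as a rotation vector (axis times angle).
In Python, from plant import read_state, get_image, camera_info, finish_job gives the robot as it stands.
- The arm moves only by the tool servo_tool, never from a script. Its arguments are lists of equal length, an entry for each row: "slide": the shift along the tool's x, y, z in mm, a list of three; "rot": the turn, a rotation vector about the tool's x, y, z in rad, a list of three; "grip": the finger opening in mm, from 0 to 85.4. A call has 1 to 12 rows; each row shifts and turns the commanded pose from where the row before left it, along the tool's axes as they then stand; what a row does not reach is not made up. A row lasts 1/12 s, in which the tool goes at most 41.7 mm and 7.16 degrees, less where a joint would pass 70% of its speed; a pose out of reach is approached as far as the arm can. A call is refused whole if a number of a shift passes 41.7 or a number of a turn 0.125, either way. A call with a gripper value outside its range is refused whole. The fingers move at their own pace and stop on an object; the grip force is fixed at half the most. Time passes only in rows, so rows that do not move let the fingers close. It gives the time, the measured TCP pose, the force and the opening at its end, in the units of the state.
- read_state(): the state, without advancing time (a new reading comes with each control period).
- get_image(name): name is "scene" or "top" or "wrist"; returns the picture (480x640x3 uint8, red, green, blue); there is no depth.
- camera_info(name): a dict with "fx", "fy", "cx", "cy" (pixels), "D" ([k1, k2, p1, p2, k3] as OpenCV has them; the pictures are not rectified), "R" (3x3) and "t" (3): a world point X has camera coordinates R X + t; the wrist camera has in their place "T_tool_cam" (4x4, takes a point from camera to tool coordinates, whose origin is the TCP and whose axes are the flange's). Camera axes: x right, y down, z forward; pixel columns grow to the right and rows downward; lengths in m; the calibration is good to about 2 mm. A picture is of the moment at which its call begins: read the wrist's pose just before it. camera_info takes no time and is no camera call.
- finish_job(): hands the job in, once; it reports no verdict.
The state is a dict: "time": time; "q": joint angles; "joint_velocities": joint speeds; "tau": joint torques, N m; "tcp_pos": TCP position; "tcp_rot": TCP orientation; "ft_force": force on the tool from outside, world axes, zero at the start; "wrist_torque": the same for the moment, N m; "width": finger opening in m.
Only numpy, scipy, OpenCV 4.12 (cv2) and the standard library are available. Lean on these libraries where they do the work, as an engineer would, in place of code of your own. Each camera call takes 0.05 s, during which the arm holds its last target. There are 200 camera calls.

## Working session

There is one attempt and no reset: what is moved stays moved. The work goes in short steps, Python scripts to look and compute and a tool call to move; the robot and the scene stay as the last step left them, time stands still between calls to the robot, and variables do not carry over. Pictures are saved under pics/ and viewed, on a budget of 10 in all, crops included, one or two more only if the job needs it, and the job is handed in when it is done.

Besides the shell and the picture viewer there is one more tool, called after "Request:" in YAML: its name, and indented under it one key for each argument. servo_tool: Moves the arm, as the interface text tells. Its arguments: {"type":"object","properties":{"slide":{"type":"array"},"rot":{"type":"array"},"grip":{"type":"array"}},"required":["slide","rot","grip"]}

```bash
mkdir -p pics; ls; python3 - <<'E'
from plant import *
import cv2,numpy as np
s=read_state();print(s)
for n in("scene","top"):
    cv2.imwrite(f"pics/{n}0.png",get_image(n)[:,:,::-1]);c=camera_info(n);print(n,c)
print(camera_info("wrist"))
E
```

```text
pics
{'time': 0.0, 'q': array([-1.32657269,  0.33286667, -0.06472195,  1.46098509,  0.0216444 ,
        1.34988203, -0.08851887]), 'joint_velocities': array([-1.20483477e-03, -1.30943225e-03,  2.24602946e-04,  2.58132851e-03,
       -1.59468106e-03,  2.17746684e-04, -9.40630800e-07]), 'tau': array([-3.88189401e-04, -6.25466037e+01,  4.88260039e-02, -3.91587317e+01,
        1.61741814e-02,  1.02395355e-02, -4.39923213e-06]), 'tcp_pos': array([0.16469809, 0.60250643, 0.23049835]), 'tcp_rot': array([-4.17819284e-01, -3.11359467e+00,  2.26407446e-03]), 'ft_force': array([ 0.45836593,  0.37424115, -0.20490812]), 'wrist_torque': array([0.02898729, 0.0148215 , 0.01164175]), 'width': 0.08549355262918978}
scene {'fx': 457.21203673027753, 'fy': 457.21203673027753, 'cx': 323.90352523552724, 'cy': 245.05012073380882, 'D': array([-0.08055469,  0.        ,  0.        ,  0.        ,  0.        ]), 'R': array([[ 0.01241975, -0.99981769, -0.0145027 ],
       [-0.80902157, -0.00152377, -0.58777697],
       [ 0.58764772,  0.01903304, -0.80889301]]), 't': array([-0.05365535,  0.57161071,  0.8638355 ])}

[... 223 characters left out ...]
00461621],
       [-0.997075  , -0.02242993, -0.07306393],
       [ 0.07314876, -0.00298421, -0.99731658]]), 't': array([-0.07184019,  0.59512986,  1.34858423])}
{'fx': 368.49469244826184, 'fy': 368.49469244826184, 'cx': 320.9761045751579, 'cy': 243.05463377885377, 'D': array([-0.05121108,  0.        ,  0.        ,  0.        ,  0.        ]), 'T_tool_cam': array([[-6.47200490e-04, -9.53603066e-01, -3.01066061e-01,
         7.80102888e-02],
       [ 9.99999157e-01, -2.78401280e-04, -1.26787998e-03,
        -1.04548498e-03],
       [ 1.12523706e-03, -3.01066628e-01,  9.53602443e-01,
        -1.44514697e-01],
       [ 0.00000000e+00,  0.00000000e+00,  0.00000000e+00,
         1.00000000e+00]])}
```

View pics/scene0.png

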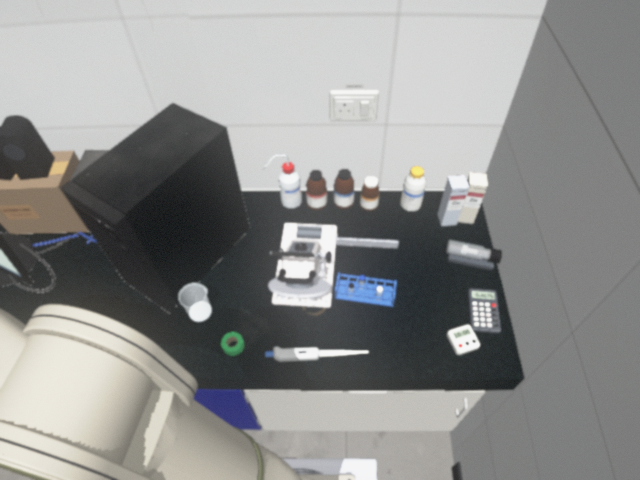

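View pics/top0.png

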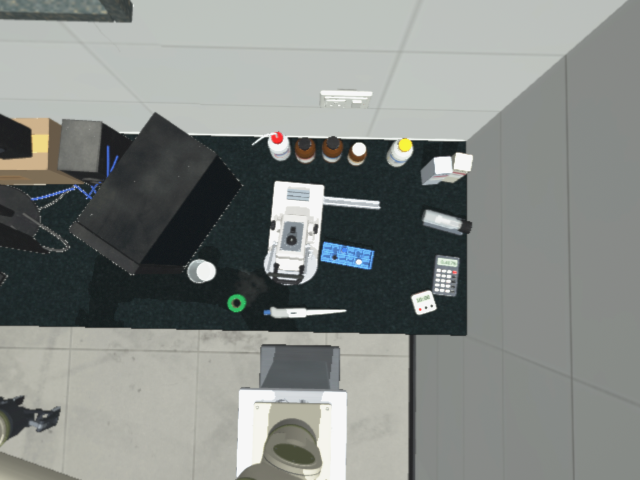

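The pictures show the rotator at about (293,235) in the top view, with its base plate's rear corners at (274,183) and (324,184). The fence runs from (324,202) to (380,206), the rack is near (347,256), and the arm is to the lower left. I'll crop the top view to get precise points.

```bash
cat > h.py <<'E'
import numpy as np,cv2
from plant import *
from scipy.spatial.transform import Rotation as Ro
def cam(n,s=None):
    c=camera_info(n);K=np.array([[c['fx'],0,c['cx']],[0,c['fy'],c['cy']],[0,0,1]])
    if n=="wrist":
        T=np.eye(4);T[:3,:3]=Ro.from_rotvec(s['tcp_rot']).as_matrix();T[:3,3]=s['tcp_pos']
        M=np.linalg.inv(T@c['T_tool_cam']);return K,c['D'],M[:3,:3],M[:3,3]
    return K,c['D'],c['R'],c['t']
def px(C,X): return cv2.projectPoints(np.atleast_2d(X).astype(float),cv2.Rodrigues(C[2])[0],C[3],C[0],C[1])[0][:,0]
def ray(C,p):
    u=cv2.undistortPoints(np.array(p,float).reshape(-1,1,2),C[0],C[1])[:,0]
    d=np.c_[u,np.ones(len(u))]@C[2];return -C[2].T@C[3],d
def onz(C,p,z):
    o,d=ray(C,p);return o+d*((z-o[2])/d[:,2])[:,None]
E
python3 - <<'E'
import cv2
a=cv2.imread("pics/top0.png")[170:300,250:400]
cv2.imwrite("pics/topc.png",cv2.resize(a,None,fx=4.6,fy=4.6,interpolation=cv2.INTER_CUBIC))
E
```

```text
(no output)
```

View pics/topc.png

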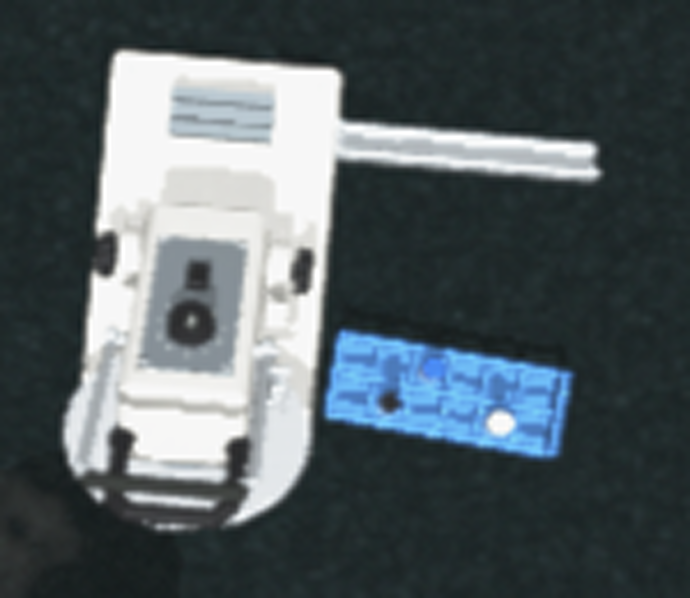

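The crop shows the plate corners, knobs at crop (105,255) and (302,270), rack corners at (340,332), (572,370), (557,458) and (328,418), and the fence. Both bars are at the front, around y 487–520.

```bash
python3 - <<'E'
from h import *
np.set_printoptions(precision=4,suppress=True)
C=cam("top");f=lambda L:[(a/4.6+250-.4,b/4.6+170-.4) for a,b in L]
print("cam",-C[2].T@C[3])
P=onz(C,f([(113,50),(342,70),(88,340),(322,380)]),.018);print("plate",P)
K=onz(C,f([(105,255),(302,270)]),.06);print("knobs",K,K.mean(0))
F=onz(C,f([(340,122),(597,143)]),.028);print("fence top",F);print("fence foot",onz(C,f([(340,158),(600,180)]),0))
R=onz(C,f([(340,332),(572,370),(557,458),(328,418)]),.04);print("rack",R,R.mean(0))
v=onz(C,f([(433,368),(390,402),(501,423)]),.056);print("vials",v)
for d in (P[0]-P[1],F[0]-F[1],K[0]-K[1],R[0]-R[1],R[3]-R[2]): print(np.degrees(np.arctan2(-d[0],d[1])),np.linalg.norm(d))
E
```

```text
cam [ 0.4963 -0.0544  1.3888]
plate [[ 0.7731  0.0711  0.018 ]
 [ 0.7633 -0.0797  0.018 ]
 [ 0.5817  0.0818  0.018 ]
 [ 0.5591 -0.071   0.018 ]]
knobs [[ 0.6332  0.0685  0.06  ]
 [ 0.6265 -0.0563  0.06  ]] [0.6299 0.0061 0.06  ]
fence top [[ 0.727  -0.079   0.028 ]
 [ 0.717  -0.2466  0.028 ]]
fence foot [[ 0.7076 -0.08    0.    ]
 [ 0.6969 -0.2528  0.    ]]
rack [[ 0.5891 -0.0816  0.04  ]
 [ 0.5681 -0.2307  0.04  ]
 [ 0.5116 -0.2218  0.04  ]
 [ 0.5339 -0.0751  0.04  ]] [ 0.5507 -0.1523  0.04  ]
vials [[ 0.5665 -0.1406  0.056 ]
 [ 0.5444 -0.1138  0.056 ]
 [ 0.5327 -0.1841  0.056 ]]
-3.725803587862804 0.1511322221553181
-3.4057392368561548 0.16792477392138447
-3.078003720135722 0.1250235571536006
-8.037315953598585 0.15053748843865755
-8.624583802408827 0.14839514244759355
```

Layout from the top view: hinge at about (0.629, 0.005), base yaw about -3.6°, rack yaw about -8.3° with its y already near the fence middle (base y -0.16). I'll go up over the tower's height first, then across to look from close by.

Request:
servo_tool:
  slide:
    - [0,0,-40]
    - [0,0,-40]
    - [0,0,-40]
    - [0,0,-40]
    - [0,0,-40]
    - [0,0,-40]
    - [0,0,-40]
    - [-30,-23,0]
    - [-30,-23,0]
    - [-30,-23,0]
    - [-30,-23,0]
    - [-30,-23,0]
  rot:
    - [0,0,0]
    - [0,0,0]
    - [0,0,0]
    - [0,0,0]
    - [0,0,0]
    - [0,0,0]
    - [0,0,0]
    - [0,0,0]
    - [0,0,0]
    - [0,0,0]
    - [0,0,0]
    - [0,0,0]
  grip: [85,85,85,85,85,85,85,85,85,85,85,85]

```text
time: 1.1
tcp_pos: [0.28, 0.4508, 0.511]
tcp_rot: [-0.418, -3.113, 0.0]
ft_force: [1.0, -0.1, -0.0]
width: 0.0849
```

Request:
servo_tool:
  slide:
    - [-21,-35,0]
    - [-21,-35,0]
    - [-21,-35,0]
    - [-21,-35,0]
    - [-21,-35,0]
    - [-21,-35,0]
    - [-21,-35,0]
    - [-21,-35,0]
    - [-21,-35,0]
    - [-21,-35,0]
    - [-21,-35,0]
    - [-21,-35,0]
  rot:
    - [0,0,0]
    - [0,0,0]
    - [0,0,0]
    - [0,0,0]
    - [0,0,0]
    - [0,0,0]
    - [0,0,0]
    - [0,0,0]
    - [0,0,0]
    - [0,0,0]
    - [0,0,0]
    - [0,0,0]
  grip: [85,85,85,85,85,85,85,85,85,85,85,85]

```text
time: 2.1
tcp_pos: [0.4113, -0.0215, 0.5112]
tcp_rot: [-0.418, -3.114, -0.001]
ft_force: [1.4, 0.1, -0.3]
width: 0.0847
```

Request:
servo_tool:
  slide:
    - [-10,-17,20]
    - [-10,-17,20]
    - [-10,-17,20]
    - [-10,-17,20]
    - [0,0,0]
    - [0,0,0]
    - [0,0,0]
  rot:
    - [0,0,0]
    - [0,0,0]
    - [0,0,-0.1]
    - [0,0,-0.104]
    - [0,0,0]
    - [0,0,0]
    - [0,0,0]
  grip: [85,85,85,85,85,85,85]

```text
time: 2.68
tcp_pos: [0.4341, -0.0939, 0.4318]
tcp_rot: [0.101, 3.14, 0.001]
ft_force: [1.1, -0.2, -0.4]
width: 0.0847
```

```bash
python3 - <<'E'
from h import *
import pickle
s=read_state();im=get_image("wrist");cv2.imwrite("pics/w1.png",cv2.resize(im[:,:,::-1],(800,600),interpolation=cv2.INTER_CUBIC));pickle.dump(s,open("w1.pkl","wb"));print(s['tcp_pos'],s['tcp_rot'],s['q'])
E
```

```text
[ 0.43405054 -0.09391592  0.43177558] [1.00804690e-01 3.13974381e+00 5.02029500e-04] [-0.74206139 -0.19775648  0.71938212  1.55524813  0.13127904  1.73429655
  1.49570636]
```

View pics/w1.png

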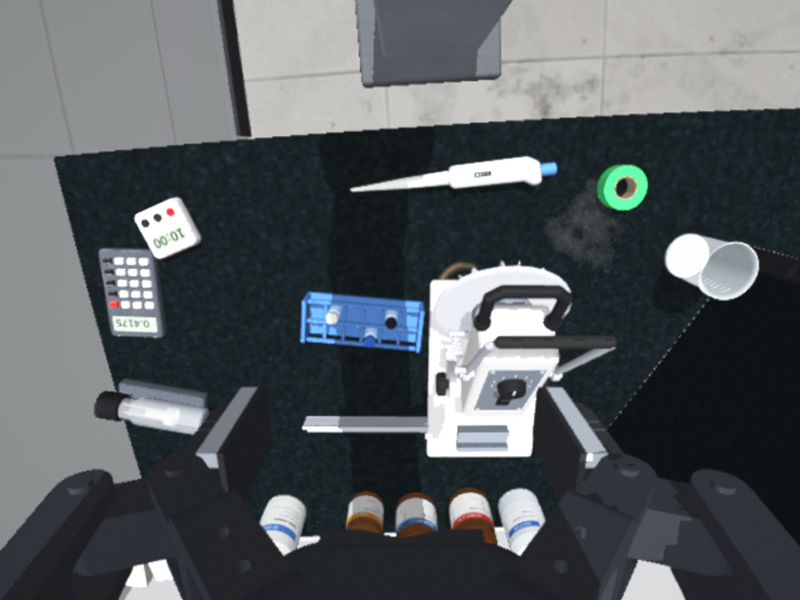

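The wrist view is upside down, with +x at the bottom. It shows the handle at about (523,291), the foot bar from (497,342) to (614,342), the rack corners at (306,292), (425,300), (421,353) and (302,343), and the fence band at rows 417–431 from column 303 to 427.

```bash
python3 - <<'E'
from h import *
import pickle
np.set_printoptions(precision=4,suppress=True)
C=cam("wrist",pickle.load(open("w1.pkl","rb")));T=cam("top");f=lambda L:[(a*.8,b*.8) for a,b in L];g=lambda L:[(a/4.6+250-.4,b/4.6+170-.4) for a,b in L]
print("cam",-C[2].T@C[3])
P=onz(C,f([(428,455),(532,457)]),.018);print("plate",P)
F=onz(C,f([(303,417),(427,417),(303,431),(427,431)]),.028);print("fence",F,"\n z0",onz(C,f([(303,417),(427,417),(303,431),(427,431)]),0))
R=onz(C,f([(306,292),(425,300),(421,353),(302,343)]),.04);print("rack",R,R.mean(0))
h=np.array([.629,.005,0]);a=np.radians(-3.6);M=np.array([[np.cos(a),-np.sin(a),0],[np.sin(a),np.cos(a),0],[0,0,1]])
for n,p in dict(handle=(-.157,0,.192),h1=(-.157,.034,.192),hinge=(0,0,.06),pr=(.14,-.075,.018),pl=(.14,.075,.018)).items():
    X=h+M@p;print(n,X,px(C,X)/.8,(px(T,X)-[249.6,169.6])*4.6)
print("footbar",onz(C,f([(556,342),(497,342),(614,342)]),.267))
# triangulate the foot bar with the top picture: rows candidates
o,d=ray(C,f([(556,342)]));
for y in (487,515):
    o2,d2=ray(T,g([(170,y)]));A=np.c_[d[0],-d2[0]];k=np.linalg.lstsq(A,o2-o,rcond=None)[0];print(y,o+k[0]*d[0],o2+k[1]*d2[0])
E
```

```text
cam [ 0.3559 -0.0899  0.5763]
plate [[ 0.76   -0.078   0.018 ]
 [ 0.7741  0.0709  0.018 ]]
fence [[ 0.6813 -0.2452  0.028 ]
 [ 0.6918 -0.0768  0.028 ]
 [ 0.7032 -0.2482  0.028 ]
 [ 0.7137 -0.0778  0.028 ]] 
 z0 [[ 0.6979 -0.2532  0.    ]
 [ 0.7089 -0.0761  0.    ]
 [ 0.7209 -0.2563  0.    ]
 [ 0.732  -0.0772  0.    ]]
rack [[ 0.5024 -0.2154  0.04  ]
 [ 0.5219 -0.0718  0.04  ]
 [ 0.5916 -0.0803  0.04  ]
 [ 0.5684 -0.229   0.04  ]] [ 0.546  -0.1491  0.04  ]
handle [0.4723 0.0149 0.192 ] [[530.1123 290.7295]] [[170.7752 516.0789]]
h1 [0.4744 0.0488 0.192 ] [[568.7091 290.696 ]] [[110.8099 510.9575]]
hinge [0.629 0.005 0.06 ] [[491.4803 382.8562]] [[205.1812 263.9078]]
pr [ 0.764  -0.0786  0.018 ] [[427.705  457.3673]] [[340.3451  68.8142]]
pl [0.7734 0.0711 0.018 ] [[532.1011 456.5933]] [[113.0228  49.4579]]
footbar [[ 0.4897  0.0142  0.267 ]
 [ 0.4868 -0.0289  0.267 ]
 [ 0.4926  0.0571  0.267 ]]
487 [0.4881 0.0129 0.2708] [0.4892 0.0111 0.2707]
515 [0.4777 0.0048 0.2948] [0.4749 0.0093 0.2951]
```

The wrist and top views agree within about 2 mm. Fence face is at base x ≈ 0.085, so the rack needs about 127 mm of travel, with its y already right. I'll push from the front with both open fingertips, which will square it up.

Request:
servo_tool:
  slide:
    - [-8,-8.3,20]
    - [-8,-8.3,20]
    - [-8,-8.3,20]
    - [-8,-8.3,20]
    - [-8,-8.3,20]
    - [-8,-8.3,20]
    - [0,0,41]
    - [0,0,41]
    - [0,0,41]
    - [0,0,41]
    - [0,0,41]
    - [0,0,41]
  rot:
    - [0,0,0]
    - [0,0,0]
    - [0,0,0]
    - [0,0,0]
    - [0,0,0]
    - [0,0,0]
    - [0,0,0]
    - [0,0,0]
    - [0,0,0]
    - [0,0,0]
    - [0,0,0]
    - [0,0,0]
  grip: [85,85,85,85,85,85,85,85,85,85,85,85]

```text
time: 3.73
tcp_pos: [0.4796, -0.1462, 0.0638]
tcp_rot: [0.098, 3.139, 0.001]
ft_force: [0.9, 1.0, -0.2]
width: 0.085
```

Request:
servo_tool:
  slide:
    - [0,0,20]
    - [0,0,20]
    - [0,0,15]
    - [0,0,5]
    - [0,0,0]
    - [-5,0,0]
    - [-5,0,0]
    - [-5,0,0]
    - [-5,0,0]
    - [-5,0,0]
  rot:
    - [0,0,0]
    - [0,0,0]
    - [0,0,0]
    - [0,0,0]
    - [0,0,0]
    - [0,0,0]
    - [0,0,0]
    - [0,0,0]
    - [0,0,0]
    - [0,0,0]
  grip: [85,85,85,85,85,85,85,85,85,85]

```text
time: 4.57
tcp_pos: [0.5049, -0.1489, 0.0058]
tcp_rot: [0.098, 3.139, 0.0]
ft_force: [-0.1, 0.1, -0.2]
width: 0.0849
```

Request:
servo_tool:
  slide:
    - [-7,0,0]
    - [-8,0,0]
    - [-8,0,0]
    - [-8,0,0]
    - [-8,0,0]
    - [-8,0,0]
    - [-8,0,0]
    - [-8,0,0]
    - [-8,0,0]
    - [-8,0,0]
    - [-8,0,0]
    - [-8,0,0]
  rot:
    - [0,0,0]
    - [0,0,0]
    - [0,0,0]
    - [0,0,0]
    - [0,0,0]
    - [0,0,0]
    - [0,0,0]
    - [0,0,0]
    - [0,0,0]
    - [0,0,0]
    - [0,0,0]
    - [0,0,0]
  grip: [85,85,85,85,85,85,85,85,85,85,85,85]

```text
time: 5.57
tcp_pos: [0.5994, -0.1549, 0.0052]
tcp_rot: [-0.099, -3.14, -0.0]
ft_force: [-1.2, 0.4, 0.6]
width: 0.085
```

Request:
servo_tool:
  slide:
    - [-7,0,0]
    - [-6,0,0]
    - [-5,0,0]
    - [-4,0,0]
    - [-3,0,0]
    - [-3,0,0]
  rot:
    - [0,0,0]
    - [0,0,0]
    - [0,0,0]
    - [0,0,0]
    - [0,0,0]
    - [0,0,0]
  grip: [85,85,85,85,85,85]

```text
time: 6.07
tcp_pos: [0.6267, -0.1567, 0.0052]
tcp_rot: [-0.099, -3.14, -0.0]
ft_force: [-0.9, 0.2, 0.2]
width: 0.0849
```

```bash
python3 - <<'E'
from h import *
import pickle
s=read_state();im=get_image("wrist");cv2.imwrite("pics/w2.png",im[:,:,::-1]);pickle.dump(s,open("w2.pkl","wb"));print(s['tcp_pos'],s['ft_force'])
E
```

```text
[ 0.62666757 -0.15672276  0.00523424] [-0.92892075  0.18094887  0.18634143]
```

View pics/w2.png

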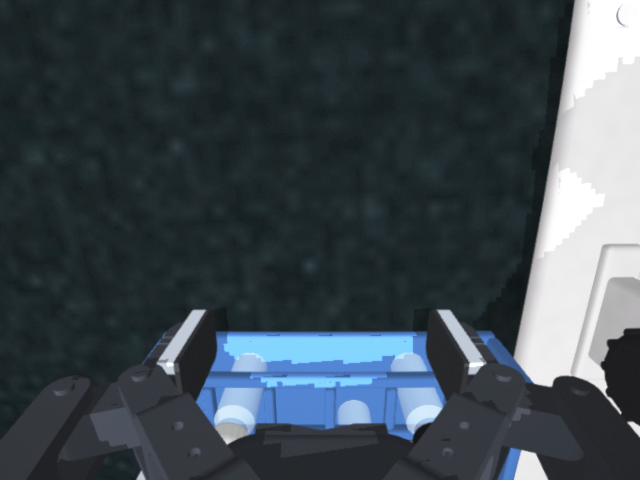

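The fingertips, at (200,320) and (445,320), bear on the rack's front bar; the rack is parallel to the tool and its vials stand. About 10 mm is left.

Request:
servo_tool:
  slide:
    - [-2,0,0]
    - [-2,0,0]
    - [-2,0,0]
    - [-2,0,0]
    - [-1,0,0]
    - [0,0,0]
  rot:
    - [0,0,0]
    - [0,0,0]
    - [0,0,0]
    - [0,0,0]
    - [0,0,0]
    - [0,0,0]
  grip: [85,85,85,85,85,85]

```text
time: 6.62
tcp_pos: [0.6347, -0.1572, 0.0051]
tcp_rot: [-0.099, -3.138, -0.001]
ft_force: [-5.4, 1.7, 3.1]
width: 0.085
```

Request:
servo_tool:
  slide:
    - [-1,0,0]
    - [-1,0,0]
    - [0,0,0]
  rot:
    - [0,0,0]
    - [0,0,0]
    - [0,0,0]
  grip: [85,85,85]

```text
time: 6.87
tcp_pos: [0.6349, -0.1573, 0.0049]
tcp_rot: [-0.1, -3.134, -0.002]
ft_force: [-15.4, 3.6, 8.6]
width: 0.085
```

The rack is seated: 15 N reaction and no more travel. I'll back off, go up, and turn by 90° for the bars.

Request:
servo_tool:
  slide:
    - [4,0,0]
    - [12,0,0]
    - [20,0,0]
    - [0,0,-35]
    - [0,0,-41]
    - [0,0,-41]
    - [0,0,-41]
    - [0,0,-41]
    - [0,0,-41]
    - [0,0,-41]
    - [0,0,-41]
    - [0,0,-41]
  rot:
    - [0,0,0]
    - [0,0,0]
    - [0,0,0]
    - [0,0,0]
    - [0,0,0]
    - [0,0,0]
    - [0,0,0]
    - [0,0,0]
    - [0,0,0]
    - [0,0,0]
    - [0,0,0]
    - [0,0,0]
  grip: [85,85,85,85,85,85,85,85,60,50,50,50]

```text
time: 7.87
tcp_pos: [0.6014, -0.155, 0.3708]
tcp_rot: [0.098, 3.138, 0.0]
ft_force: [1.4, -0.4, 0.1]
width: 0.0502
```

Request:
servo_tool:
  slide:
    - [0,0,0]
    - [0,0,0]
    - [0,0,0]
    - [0,0,0]
    - [0,0,0]
    - [0,0,0]
    - [0,0,0]
    - [0,0,0]
    - [0,0,0]
    - [0,0,0]
    - [0,0,0]
    - [0,0,0]
  rot:
    - [0,0,-0.12]
    - [0,0,-0.12]
    - [0,0,-0.12]
    - [0,0,-0.12]
    - [0,0,-0.12]
    - [0,0,-0.12]
    - [0,0,-0.12]
    - [0,0,-0.12]
    - [0,0,-0.12]
    - [0,0,-0.12]
    - [0,0,-0.12]
    - [0,0,-0.12]
  grip: [50,50,50,50,50,50,50,50,50,50,50,50]

```text
time: 8.87
tcp_pos: [0.6018, -0.1563, 0.3441]
tcp_rot: [1.347, -2.789, -0.039]
ft_force: [-0.2, 0.1, -1.4]
width: 0.0498
```

```bash
python3 - <<'E'
from h import *
np.set_printoptions(precision=4,suppress=True)
s=read_state();R=Ro.from_rotvec(s['tcp_rot']).as_matrix();print(s['tcp_pos'],R,s['q'],s['ft_force'])
a=np.radians(-3.6);y=np.array([-np.cos(a),-np.sin(a),0]);z=np.array([0,0,-1]);G=np.c_[np.cross(y,z),y,z]
print("rot needed",Ro.from_matrix(R.T@G).as_rotvec()); print("shift in G",G.T@([.489,.013,.38]-s['tcp_pos']))
E
```

```text
[ 0.6018 -0.1563  0.3441] [[-0.621  -0.7821 -0.0505]
 [-0.7833  0.6217  0.0038]
 [ 0.0284  0.0419 -0.9987]] [ 0.3351  0.3457 -0.219   1.216   0.0764  1.6381  2.6006] [-0.2113  0.07   -1.3827]
rot needed [ 0.0493 -0.0148 -0.608 ]
shift in G [-0.1619  0.1232 -0.0359]
```

Joint 7 hit its range, so the turn has to go the other way (camera to the left).

Request:
servo_tool:
  slide:
    - [0,0,-4]
    - [0,0,-4]
    - [0,0,-4]
    - [0,0,-4]
    - [0,0,-4]
    - [0,0,-4]
    - [0,0,-4]
    - [0,0,0]
    - [0,0,0]
    - [0,0,0]
    - [0,0,0]
    - [0,0,0]
  rot:
    - [0,0,0.12]
    - [0,0,0.12]
    - [0,0,0.12]
    - [0,0,0.12]
    - [0,0,0.12]
    - [0,0,0.12]
    - [0,0,0.12]
    - [0,0,0.12]
    - [0,0,0.12]
    - [0,0,0.12]
    - [0,0,0.12]
    - [0,0,0.12]
  grip: [50,50,50,50,50,50,50,50,50,50,50,50]

```text
time: 9.87
tcp_pos: [0.6033, -0.1564, 0.3716]
tcp_rot: [-0.836, -2.976, 0.016]
ft_force: [-0.1, -0.4, 0.1]
width: 0.0505
```

Request:
servo_tool:
  slide:
    - [0,0,0]
    - [0,0,0]
    - [0,0,0]
    - [0,0,0]
    - [0,0,0]
    - [0,0,0]
    - [0,0,0]
    - [0,0,0]
    - [0,0,0]
  rot:
    - [0,0,0.12]
    - [0,0,0.12]
    - [0,0,0.12]
    - [0,0,0.12]
    - [0,0,0.12]
    - [0,0,0.12]
    - [0,0,0.12]
    - [0,0,0.12]
    - [0,0,0.12]
  grip: [50,50,50,50,50,50,50,50,50]

```text
time: 10.62
tcp_pos: [0.6033, -0.1563, 0.3717]
tcp_rot: [-2.256, -2.131, 0.053]
ft_force: [0.1, -0.3, -0.2]
width: 0.05
```

```bash
cat > g.py <<'E'
from h import *
import sys
np.set_printoptions(precision=4,suppress=True)
H=np.array([.629,.005,0]);a=np.radians(-3.6);M=Ro.from_rotvec([0,0,a]).as_matrix()
def G(t=0): # tool y along +base x, z down; t = tilt of the tool about base y (positive: fingers' top leans to rear)
    y=np.array([1.,0,0]);z=np.array([0,0,-1.]);return M@Ro.from_rotvec([0,t,0]).as_matrix()@np.c_[np.cross(y,z),y,z]
def go(p,t=0):
    s=read_state();R=Ro.from_rotvec(s['tcp_rot']).as_matrix();print(s['time'],s['tcp_pos'],"base",M.T@(s['tcp_pos']-H),"F",s['ft_force'],"q",s['q'])
    print("rot",Ro.from_matrix(R.T@G(t)).as_rotvec(),"shift in goal axes mm",1e3*G(t).T@(np.array(p)-s['tcp_pos']),"in present axes",1e3*R.T@(np.array(p)-s['tcp_pos']))
E
python3 -c "
from g import *
go([.489,.013,.38])"
```

```text
10.6167 [ 0.6033 -0.1563  0.3717] base [-0.0155 -0.1626  0.3717] F [ 0.0805 -0.3106 -0.1623] q [ 0.0902  0.3399  0.1239  1.1675 -0.0348  1.6875  0.148 ]
rot [-0.0513 -0.0009  0.0059] shift in goal axes mm [ 161.8278 -124.7297   -8.339 ] in present axes [ 162.5688 -124.0298   -1.8085]
```

Request:
servo_tool:
  slide:
    - [0,0,0]
    - [27,-21,-1.5]
    - [27,-21,-1.5]
    - [27,-21,-1.5]
    - [27,-21,-1.5]
    - [27,-21,-1.5]
    - [27,-20,-1]
    - [0,0,0]
    - [0,0,0]
  rot:
    - [-0.051,-0.001,0.006]
    - [0,0,0]
    - [0,0,0]
    - [0,0,0]
    - [0,0,0]
    - [0,0,0]
    - [0,0,0]
    - [0,0,0]
    - [0,0,0]
  grip: [50,50,50,50,50,50,50,50,50]

```text
time: 11.37
tcp_pos: [0.4871, 0.0141, 0.3811]
tcp_rot: [2.28, 2.161, 0.002]
ft_force: [0.5, -0.4, -0.7]
width: 0.05
```

```bash
python3 - <<'E'
from g import *
import pickle
s=read_state();im=get_image("wrist");t=get_image("top");pickle.dump(s,open("w3.pkl","wb"))
c=t[170:300,250:400];c=cv2.resize(c,(277,240),interpolation=cv2.INTER_CUBIC)
o=np.zeros((480,920,3),np.uint8);o[:,:640]=im;o[:240,640:917]=c
cv2.imwrite("pics/w3.png",cv2.resize(o,(800,417),interpolation=cv2.INTER_AREA)[:,:,::-1]);cv2.imwrite("pics/w3full.png",im[:,:,::-1])
go([.489,.013,.271-.019])
E
```

```text
11.4667 [0.4878 0.0118 0.3804] base [-0.1413 -0.0021  0.3804] F [-0.4231 -0.5961  0.5936] q [-0.0986 -0.0074 -0.019   1.5441 -0.0003  1.6053 -0.1754]
rot [-0.0005 -0.0001  0.005 ] shift in goal axes mm [  1.273    1.0924 128.3558] in present axes [  1.2572   1.1609 128.3553]
```

View pics/w3.png

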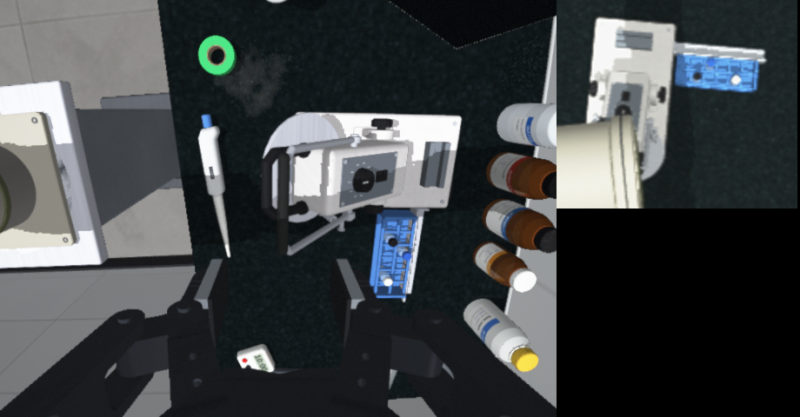

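Rack lies along the fence with its vials standing (inset). The foot bar runs from (283,140) to (288,252), squarely between the open fingers, and the leg's pivot lugs are near (355,138) and (345,225). I'll work out the pivot.

```bash
python3 - <<'E'
from g import *
import pickle
S=920/800
def tri(A,B):
    (o,d),(p,e)=A,B;k=np.linalg.lstsq(np.c_[d[0],-e[0]],p-o,rcond=None)[0];X,Y=o+k[0]*d[0],p+k[1]*e[0];return M.T@((X+Y)/2-H),np.linalg.norm(X-Y)
C=cam("wrist",pickle.load(open("w3.pkl","rb")));D=cam("wrist",pickle.load(open("w1.pkl","rb")))
f=lambda a,b:ray(C,[(a*S,b*S)]);g=lambda a,b:ray(D,[(a*.8,b*.8)])
print("bar ends",tri(f(283,140),g(614,342)),tri(f(288,252),g(497,342)))
print("lugs L",tri(f(355,138),g(560,372)),"R",tri(f(345,225),g(463,375)))
for n,(u,v),y in (("L",(355,138),.043),("R",(345,225),-.043)):
    o,d=f(u,v);o=M.T@(o-H);d=M.T@d[0]
    for yy in(y*.9,y,y*1.1): print(n,o+d*(yy-o[1])/d[1])
E
```

```text
bar ends (array([-0.1368,  0.0505,  0.2577]), np.float64(0.009163316339069165)) (array([-0.1359, -0.0431,  0.2659]), np.float64(0.001838195377688923))
lugs L (array([-0.0583,  0.0475,  0.1568]), np.float64(0.0007918573542742025)) R (array([-0.0646, -0.0523,  0.1722]), np.float64(0.0020508016922278086))
L [-0.0327  0.0387  0.0479]
L [-0.0453  0.043   0.1021]
L [-0.0579  0.0473  0.1562]
R [-0.0735 -0.0387  0.2081]
R [-0.0709 -0.043   0.1963]
R [-0.0683 -0.0473  0.1845]
```

Pivot comes out near base (-0.055, 0.155), bar at (-0.139, 0.270). That agrees with the 145 mm radius and with the notch position. I'll go down round the bar and cage it.

Request:
servo_tool:
  slide:
    - [5,2,20]
    - [0,0,30]
    - [0,0,30]
    - [0,0,25]
    - [0,0,15]
    - [0,0,9]
    - [0,0,0]
    - [0,0,0]
    - [0,0,0]
    - [0,0,0]
  rot:
    - [0,0,0.005]
    - [0,0,0]
    - [0,0,0]
    - [0,0,0]
    - [0,0,0]
    - [0,0,0]
    - [0,0,0]
    - [0,0,0]
    - [0,0,0]
    - [0,0,0]
  grip: [50,50,50,50,50,50,14,14,14,14]

```text
time: 12.3
tcp_pos: [0.4903, 0.0173, 0.2524]
tcp_rot: [2.289, 2.151, 0.001]
ft_force: [1.1, -0.1, 0.0]
width: 0.014
```

```bash
python3 - <<'E'
from g import *
import pickle
s=read_state();print(s['ft_force'],s['width'],s['tcp_pos'],M.T@(s['tcp_pos']-H))
im=get_image("wrist");pickle.dump(s,open("w4.pkl","wb"));cv2.imwrite("pics/w4.png",im[:,:,::-1])
P=np.array([-.054,.153]);L=[]
for d in np.arange(0,85,4):
    f=np.radians(-36+d);L.append(P+.145*np.array([np.sin(f),np.cos(f)]))
L=1e3*np.array(L);print(np.round(np.diff(L,axis=0)*[1,-1],1).tolist())
E
```

```text
[ 1.1333 -0.0688  0.0102] 0.014047534062458447 [0.4903 0.0173 0.2524] [-0.1392  0.0036  0.2524]
[[8.4, -5.7], [8.8, -5.1], [9.1, -4.4], [9.4, -3.8], [9.6, -3.1], [9.8, -2.4], [10.0, -1.8], [10.1, -1.1], [10.1, -0.4], [10.1, 0.4], [10.1, 1.1], [10.0, 1.8], [9.8, 2.4], [9.6, 3.1], [9.4, 3.8], [9.1, 4.4], [8.8, 5.1], [8.4, 5.7], [8.0, 6.2], [7.5, 6.8], [7.0, 7.3]]
```

View pics/w4.png

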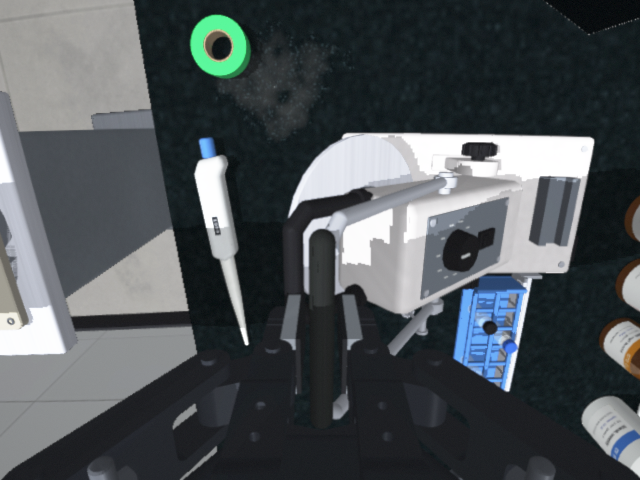

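The foot bar (column 322) is centred between the fingers (columns 300–345). Now the arc, at about 0.12 m/s.

Request:
servo_tool:
  slide:
    - [0,8.4,-5.7]
    - [0,8.8,-5.1]
    - [0,9.1,-4.4]
    - [0,9.4,-3.8]
    - [0,9.6,-3.1]
    - [0,9.8,-2.4]
    - [0,10,-1.8]
    - [0,10.1,-1.1]
    - [0,10.1,-0.4]
    - [0,10.1,0.4]
  rot:
    - [0,0,0]
    - [0,0,0]
    - [0,0,0]
    - [0,0,0]
    - [0,0,0]
    - [0,0,0]
    - [0,0,0]
    - [0,0,0]
    - [0,0,0]
    - [0,0,0]
  grip: [14,14,14,14,14,14,14,14,14,14]

```text
time: 13.18
tcp_pos: [0.5855, 0.0116, 0.2794]
tcp_rot: [-2.289, -2.151, 0.0]
ft_force: [-1.2, 0.4, 0.1]
width: 0.0136
```

```bash
python3 - <<'E'
from g import *
import pickle
s=read_state();print(s['ft_force'],s['width'],M.T@(s['tcp_pos']-H))
im=get_image("wrist");cv2.imwrite("pics/w5.png",im[:,:,::-1])
E
```

```text
[-1.1925  0.4422  0.1498] 0.013569693556785509 [-0.0439  0.0039  0.2794]
```

View pics/w5.png

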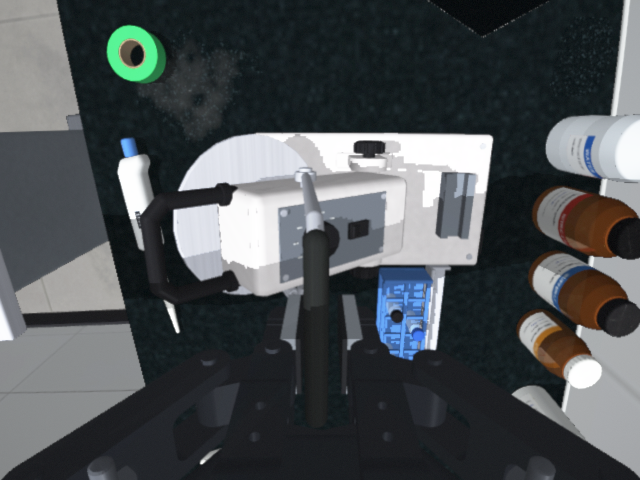

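The bar is still in the cage and the leg is almost vertical. Carry on past dead centre, then lift off so the spring can snap it.

Request:
servo_tool:
  slide:
    - [0,10.1,1.1]
    - [0,10,1.8]
    - [0,9.8,2.4]
    - [0,9.6,3.1]
    - [0,9.4,3.8]
    - [0,9.1,4.4]
    - [0,8.8,5.1]
    - [0,8.4,5.7]
    - [0,8,6.2]
    - [0,7.5,6.8]
    - [0,7,7.3]
  rot:
    - [0,0,0]
    - [0,0,0]
    - [0,0,0]
    - [0,0,0]
    - [0,0,0]
    - [0,0,0]
    - [0,0,0]
    - [0,0,0]
    - [0,0,0]
    - [0,0,0]
    - [0,0,0]
  grip: [14,14,14,14,14,14,14,14,14,14,14]

```text
time: 14.15
tcp_pos: [0.6831, 0.0055, 0.2298]
tcp_rot: [-2.288, -2.151, 0.001]
ft_force: [0.9, 0.2, -0.5]
width: 0.0142
```

Request:
servo_tool:
  slide:
    - [0,0,-5]
    - [0,0,-15]
    - [0,0,-20]
    - [0,0,-25]
    - [0,0,-30]
    - [0,-20,-30]
    - [0,-40,0]
    - [0,-40,0]
    - [0,-40,0]
    - [0,-35,0]
    - [0,0,0]
  rot:
    - [0,0,0]
    - [0,0,0]
    - [0,0,0]
    - [0,0,0]
    - [0,0,0]
    - [0,0,0]
    - [0,0,0]
    - [0,0,0]
    - [0,0,0]
    - [0,0,0]
    - [0,0,0]
  grip: [14,14,14,14,14,30,45,45,45,45,45]

```text
time: 15.07
tcp_pos: [0.503, 0.0167, 0.3572]
tcp_rot: [-2.287, -2.152, 0.0]
ft_force: [0.2, 0.3, 0.4]
width: 0.0452
```

```bash
python3 - <<'E'
from g import *
import pickle
s=read_state();im=get_image("wrist");cv2.imwrite("pics/w6.png",im[:,:,::-1]);pickle.dump(s,open("w6.pkl","wb"))
go(H+M@[-.157,.0,.192-.019])
print(px(cam("wrist",s),H+M@[-.157,.0,.192]))
E
```

```text
15.1167 [0.5056 0.0165 0.3573] base [-0.1239  0.0037  0.3573] F [0.6816 0.243  0.0644] q [-0.1066  0.031  -0.0166  1.5524  0.      1.5575 -0.1843]
rot [ 0.0006 -0.0006  0.0017] shift in goal axes mm [ -3.7405 -33.095  184.2992] in present axes [ -3.7948 -33.2211 184.2754]
[[287.5757 223.0044]]
```

View pics/w6.png

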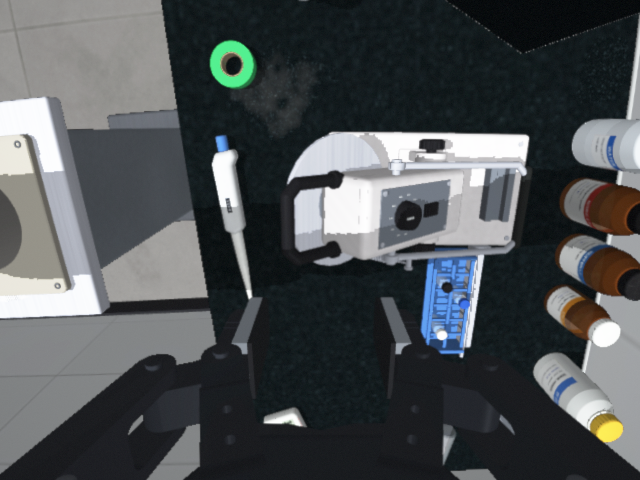

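The leg is down on its far stop at the rear, rods ending near (525,170) and (515,245). The handle is at (290,222), where it was predicted. Going to the handle.

Request:
servo_tool:
  slide:
    - [-4,-20,20]
    - [0,-13,30]
    - [0,0,35]
    - [0,0,35]
    - [0,0,30]
    - [0,0,20]
    - [0,0,14]
    - [0,0,0]
    - [0,0,0]
    - [0,0,0]
  rot:
    - [0,0,0]
    - [0,0,0]
    - [0,0,0]
    - [0,0,0]
    - [0,0,0]
    - [0,0,0]
    - [0,0,0]
    - [0,0,0]
    - [0,0,0]
    - [0,0,0]
  grip: [34,34,34,34,34,34,34,15,15,15]

```text
time: 15.95
tcp_pos: [0.4753, 0.0145, 0.173]
tcp_rot: [-2.289, -2.151, -0.0]
ft_force: [-0.7, -0.2, -0.1]
width: 0.0149
```

```bash
python3 - <<'E'
from g import *
s=read_state();print(s['ft_force'],s['width'],s['tcp_pos'],M.T@(s['tcp_pos']-H))
im=get_image("wrist");cv2.imwrite("pics/w7.png",im[:,:,::-1])
f=np.radians(np.linspace(-50,0,19));L=205*np.c_[np.sin(f),np.cos(f)];print(np.round(np.diff(L,axis=0)*[1,-1],1).tolist())
E
```

```text
[-0.6878 -0.1927 -0.1152] 0.01488664055159107 [0.4753 0.0145 0.173 ] [-0.154  -0.0002  0.173 ]
[[6.6, -7.5], [6.9, -7.1], [7.3, -6.8], [7.6, -6.4], [7.9, -6.0], [8.2, -5.7], [8.4, -5.3], [8.7, -4.8], [8.9, -4.4], [9.1, -4.0], [9.3, -3.5], [9.4, -3.1], [9.6, -2.6], [9.7, -2.2], [9.8, -1.7], [9.9, -1.2], [9.9, -0.7], [9.9, -0.2]]
```

View pics/w7.png

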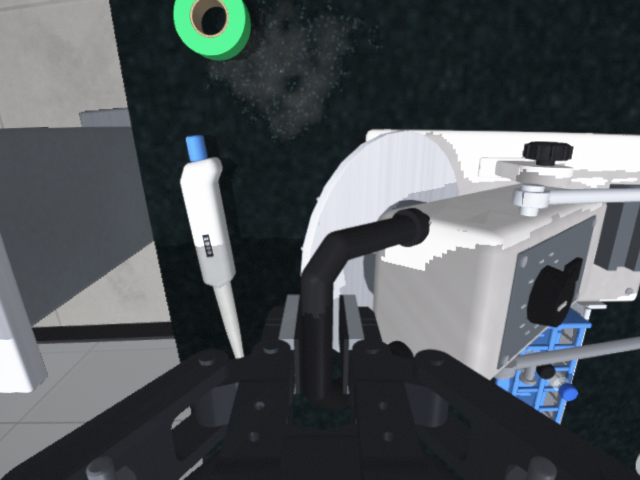

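The handle is caged at column 315 between the fingers. Raising along its circle.

Request:
servo_tool:
  slide:
    - [0,5,-7]
    - [0,6.5,-7.3]
    - [0,7.3,-6.8]
    - [0,7.6,-6.4]
    - [0,7.9,-6]
    - [0,8.2,-5.7]
    - [0,8.4,-5.3]
    - [0,8.7,-4.8]
    - [0,8.9,-4.4]
    - [0,9.1,-4]
  rot:
    - [0,0,0]
    - [0,0,0]
    - [0,0,0]
    - [0,0,0]
    - [0,0,0]
    - [0,0,0]
    - [0,0,0]
    - [0,0,0]
    - [0,0,0]
    - [0,0,0]
  grip: [15,15,15,15,15,15,15,15,15,15]

```text
time: 16.83
tcp_pos: [0.5531, 0.0096, 0.2316]
tcp_rot: [-2.289, -2.152, -0.001]
ft_force: [-3.1, 0.2, 2.4]
width: 0.015
```

Request:
servo_tool:
  slide:
    - [0,9.3,-3.5]
    - [0,9.4,-3.1]
    - [0,9.6,-2.6]
    - [0,8,-2]
    - [0,8,-1.6]
    - [0,7,-1.2]
    - [0,6,-0.7]
    - [0,5,-0.5]
    - [0,4,-0.3]
    - [0,0,0]
  rot:
    - [0,0,0]
    - [0,0,0]
    - [0,0,0]
    - [0,0,0]
    - [0,0,0]
    - [0,0,0]
    - [0,0,0]
    - [0,0,0]
    - [0,0,0]
    - [0,0,0]
  grip: [15,15,15,15,15,15,15,15,15,15]

```text
time: 17.67
tcp_pos: [0.6186, 0.0055, 0.2447]
tcp_rot: [-2.288, -2.151, 0.002]
ft_force: [-2.0, -0.3, -0.4]
width: 0.0147
```

```bash
python3 - <<'E'
from g import *
s=read_state();print(s['ft_force'],s['width'],s['tcp_pos'],M.T@(s['tcp_pos']-H))
im=get_image("wrist");sc=get_image("scene");o=np.zeros((480,800,3),np.uint8)
o[:,:430]=im[:,210:];o[:240,435:755]=cv2.resize(sc[210:315,255:395],(320,240),interpolation=cv2.INTER_CUBIC)
cv2.imwrite("pics/w8.png",o[:,:,::-1])
E
```

```text
[-1.9716 -0.3224 -0.4347] 0.014748476007071668 [0.6186 0.0055 0.2447] [-0.0104 -0.0002  0.2447]
```

View pics/w8.png

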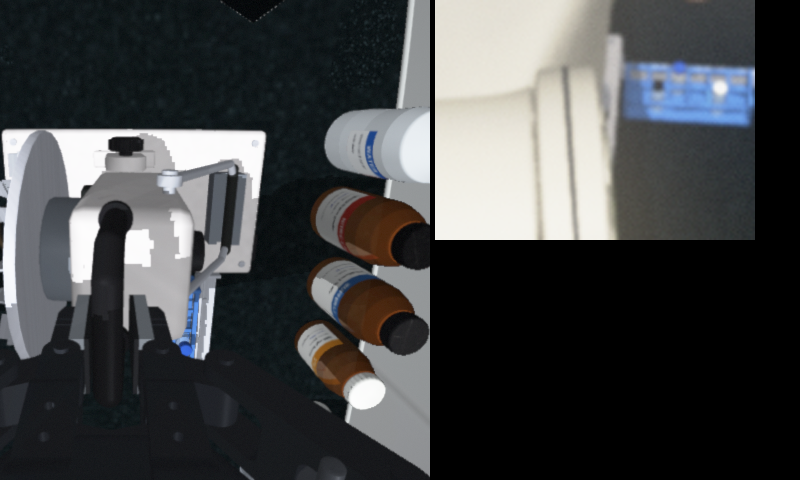

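The head is nearly upright and the foot bar, at column 232, hovers over the notch block (columns 208–245). Pushing on in small steps and watching the force.

Request:
servo_tool:
  slide:
    - [0,1.5,-0.1]
    - [0,1.5,0]
    - [0,1.5,0]
    - [0,1.5,0]
    - [0,0,0]
    - [0,0,0]
  rot:
    - [0,0,0]
    - [0,0,0]
    - [0,0,0]
    - [0,0,0]
    - [0,0,0]
    - [0,0,0]
  grip: [15,15,15,15,15,15]

```text
time: 18.27
tcp_pos: [0.6241, 0.0052, 0.245]
tcp_rot: [-2.288, -2.151, 0.001]
ft_force: [-0.6, 0.4, 0.4]
width: 0.0149
```

Request:
servo_tool:
  slide:
    - [0,1,0]
    - [0,1,0]
    - [0,0,0]
    - [0,0,0]
  rot:
    - [0,0,0]
    - [0,0,0]
    - [0,0,0]
    - [0,0,0]
  grip: [15,15,15,15]

```text
time: 18.6
tcp_pos: [0.6261, 0.005, 0.245]
tcp_rot: [-2.288, -2.151, 0.001]
ft_force: [-1.3, -0.7, 0.6]
width: 0.0152
```

Request:
servo_tool:
  slide:
    - [0,1,0]
    - [0,1,0]
    - [0,0,0]
    - [0,0,0]
  rot:
    - [0,0,0]
    - [0,0,0]
    - [0,0,0]
    - [0,0,0]
  grip: [15,15,15,15]

```text
time: 18.93
tcp_pos: [0.6281, 0.0049, 0.245]
tcp_rot: [-2.288, -2.151, 0.001]
ft_force: [-0.5, -0.1, 0.7]
width: 0.015
```

Request:
servo_tool:
  slide:
    - [0,1,0]
    - [0,1,0]
    - [0,0,0]
    - [0,0,0]
  rot:
    - [0,0,0]
    - [0,0,0]
    - [0,0,0]
    - [0,0,0]
  grip: [15,15,15,15]

```text
time: 19.27
tcp_pos: [0.6301, 0.0048, 0.245]
tcp_rot: [-2.288, -2.151, 0.001]
ft_force: [-0.8, 0.5, -0.6]
width: 0.0149
```

Request:
servo_tool:
  slide:
    - [0,1,0]
    - [0,0,0]
    - [0,0,0]
  rot:
    - [0,0,0]
    - [0,0,0]
    - [0,0,0]
  grip: [15,15,15]

```text
time: 19.52
tcp_pos: [0.6311, 0.0047, 0.245]
tcp_rot: [-2.288, -2.151, 0.001]
ft_force: [-0.6, 0.7, 0.7]
width: 0.015
```

Request:
servo_tool:
  slide:
    - [0,1,0]
    - [0,0,0]
    - [0,0,0]
  rot:
    - [0,0,0]
    - [0,0,0]
    - [0,0,0]
  grip: [15,15,15]

```text
time: 19.77
tcp_pos: [0.632, 0.0047, 0.245]
tcp_rot: [-2.288, -2.151, 0.001]
ft_force: [-0.8, -1.1, -0.4]
width: 0.0152
```

Request:
servo_tool:
  slide:
    - [0,1,0]
    - [0,0,0]
    - [0,0,0]
  rot:
    - [0,0,0]
    - [0,0,0]
    - [0,0,0]
  grip: [15,15,15]

```text
time: 20.02
tcp_pos: [0.6325, 0.0046, 0.245]
tcp_rot: [-2.287, -2.15, 0.003]
ft_force: [-5.1, -0.2, 2.5]
width: 0.0153
```

Request:
servo_tool:
  slide:
    - [0,1,0]
    - [0,0,0]
    - [0,0,0]
  rot:
    - [0,0,0]
    - [0,0,0]
    - [0,0,0]
  grip: [15,15,15]

```text
time: 20.27
tcp_pos: [0.6328, 0.0046, 0.245]
tcp_rot: [-2.287, -2.15, 0.004]
ft_force: [-9.8, 0.8, 4.2]
width: 0.0152
```

```bash
python3 - <<'E'
from g import *
s=read_state();print(s['ft_force'],s['width'],s['tcp_pos'],M.T@(s['tcp_pos']-H))
im=get_image("wrist");cv2.imwrite("pics/w9.png",cv2.resize(im[100:400,230:530],(800,800),interpolation=cv2.INTER_CUBIC)[:600,:,::-1])
E
```

```text
[-9.8015  0.8311  4.2279] 0.015219670281485896 [0.6328 0.0046 0.245 ] [ 0.0039 -0.0002  0.245 ]
```

View pics/w9.png

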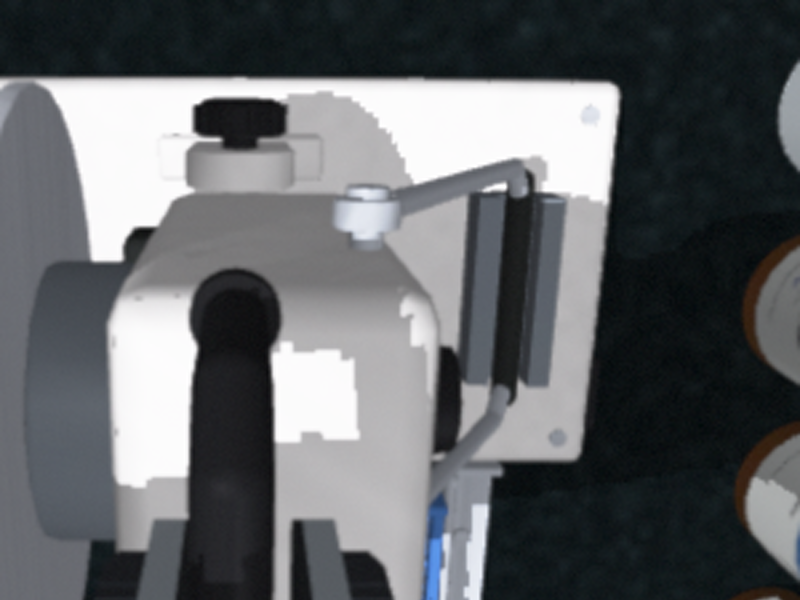

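The foot bar lies in the slot (columns 495–530, between the two block halves), and the force rose at a hard stop. Now I'll close the grip on the handle, easing the command so only a light rearward push remains.

Request:
servo_tool:
  slide:
    - [0,-0.7,0]
    - [0,-0.8,0]
    - [0,0,0]
    - [0,0,0]
    - [0,0,0]
    - [0,0,0]
    - [0,0,0]
    - [0,0,0]
  rot:
    - [0,0,0]
    - [0,0,0]
    - [0,0,0]
    - [0,0,0]
    - [0,0,0]
    - [0,0,0]
    - [0,0,0]
    - [0,0,0]
  grip: [13,10,6,6,6,6,6,6]

```text
time: 20.98
tcp_pos: [0.6312, 0.0047, 0.2451]
tcp_rot: [-2.287, -2.15, 0.005]
ft_force: [-10.5, 0.3, 5.3]
width: 0.0102
```

```bash
python3 - <<'E'
from g import *
s=read_state();print(s['ft_force'],s['wrist_torque'],s['width'],s['tcp_pos'],M.T@(s['tcp_pos']-H))
im=get_image("wrist");cv2.imwrite("pics/w10.png",np.hstack([im[100:400,230:530],im[200:480,340:640][:300] if 0 else im[180:480,340:640]])[:,:,::-1])
E
```

```text
[-10.5001   0.2834   5.2679] [ 0.0362  2.1542 -0.0325] 0.010215854771513546 [0.6312 0.0047 0.2451] [ 0.0023 -0.0001  0.2451]
```

View pics/w10.png

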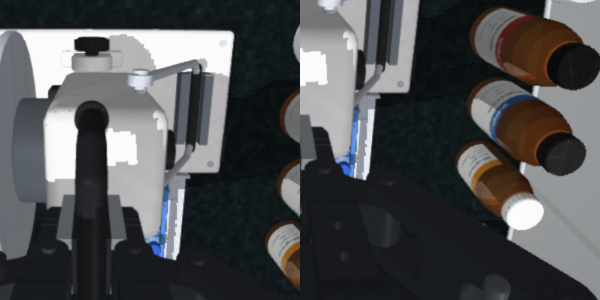

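The bar is gripped (width steady) and the foot bar is still in the slot. I'll ease the push a little and check the rack's squareness numerically.

Request:
servo_tool:
  slide:
    - [0,-0.5,0]
    - [0,-0.5,0]
    - [0,0,0]
    - [0,0,0]
    - [0,0,0]
    - [0,0,0]
  rot:
    - [0,0,0]
    - [0,0,0]
    - [0,0,0]
    - [0,0,0]
    - [0,0,0]
    - [0,0,0]
  grip: [6,6,6,6,6,6]

```text
time: 21.53
tcp_pos: [0.6309, 0.0048, 0.2452]
tcp_rot: [-2.287, -2.15, 0.003]
ft_force: [-6.5, -0.0, 3.4]
width: 0.01
```

```bash
python3 - <<'E'
from g import *
s=read_state();print(s['ft_force'],s['width'],M.T@(s['tcp_pos']-H))
for n in("top","scene"):
    im=get_image(n).astype(int);m=((im[:,:,2]>im[:,:,0]+50)&(im[:,:,2]>110)).astype(np.uint8)
    k,l,st,_=cv2.connectedComponentsWithStats(cv2.morphologyEx(m,cv2.MORPH_CLOSE,np.ones((5,5))))
    for i in range(1,k):
        x,y,w,h,a=st[i]
        if a>300 and 300<x<420 and 180<y<330:
            p=np.argwhere(l==i)[:,::-1].astype(np.float32);b=cv2.boxPoints(cv2.minAreaRect(p));Q=onz(cam(n),b,.035 if n=="top" else .03)
            print(n,a,[(M.T@(q-H)).round(4) for q in Q],"mean",M.T@(Q.mean(0)-H))
E
```

```text
[-6.5456 -0.0395  3.4064] 0.010042800736892819 [ 0.0019 -0.0001  0.2452]
top 1029 [array([ 0.0205, -0.0832,  0.035 ]), array([ 0.0816, -0.0834,  0.035 ]), array([ 0.0813, -0.2359,  0.035 ]), array([ 0.0202, -0.2353,  0.035 ])] mean [ 0.0509 -0.1594  0.035 ]
scene 1284 [array([ 0.0067, -0.0883,  0.03  ]), array([ 0.0937, -0.0876,  0.03  ]), array([ 0.0923, -0.24  ,  0.03  ]), array([ 0.0058, -0.2346,  0.03  ])] mean [ 0.0496 -0.1626  0.03  ]
```

```bash
python3 -c "
from plant import *
print(finish_job())"
```

```text
the job is handed in; nothing more can be done
None
```

The rotator is ready for loading, and I handed the job in at about 21.6 s with the arm still holding the head upright.

- **Rack:** I slid it along the worktop with both fingertips until it met the fence, where the reaction rose to 15 N. In the last top picture it was square to the base within about 0.3°, with its centre at base y of about -0.16. That is the middle of the fence by my measurement, since the target y was not given. The vials were standing in the last clear view of the rack, before the head was raised.
- **Leg:** I swung it over its centre inside loosely closed fingers and lifted off. It snapped onto the far stop, and the picture confirmed that before I touched the head.
- **Head:** I raised it by the handle until a firm stop. The close-up showed the foot bar in the notch slot. The grip is closed on the handle bar with about 6.5 N of rearward push left, more than the roughly 1 N it needs.

**Checks that disagreed or fell short:**
- My estimate puts the handle about 2 mm behind the hinge line, which is within the calibration error.
- The fingers read 10 mm across a 12 mm bar, probably because the pads give.
- The rack's x position from colour segmentation came out about 6 mm short of the fence position. That outline is biased by perspective and by the rack's open bars, so I relied on the contact force instead.
- Joint 7 reached its range limit once during a wrist turn, reading 2.6006 against the 2.6 limit. I turned the other way after that.

I viewed 13 pictures, three over the budget of 10.

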